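# Lift a hot sauce pot with tongs and let it drip off over the pan

### The arm

A 6-joint arm with a two-finger parallel gripper is mounted at the origin on the work surface. World frame = base frame: x ahead of the robot, y to its left, z up, the work surface at z = 0. Lengths are in m, angles in degrees, forces in N, time in s.
With the tool pointing down it reaches from about 0.25 to 0.775 m from the base axis. Payload 8.9 kg.
Tool frame: the origin (TCP) lies on the centre line of the jaws, within the pads' length; the fingertips stand ctrl.tcp_to_tips ahead of it and the grasp point (between the pads) lies 8 mm behind it (ctrl.tcp_to_tips is the distance from the TCP to the fingertips, in m); z points along the fingers, x is the direction in which the jaws open and shut, and the axes are right-handed (so a half turn about z gives the same grasp; the last joint's range is limited). The gripper opens to 85 mm and grips with 20 to 120 N. Pads are 22 mm wide; open, the fingers measure 114 mm over their backs; the gripper's body (76 mm by 85 mm) begins 54 mm behind the grasp point. The pads swing forward as they close: fully open they stand 13 mm farther back than shut.
Start: joints at [-76.965, 16.656, -8.789, 64.555, 0, 82.019], TCP at [0.188, -0.49, 0.242] pointing down, gripper open.
Joint ranges: [-144.48, 144.48], [-52.06, 99.96], [-74.48, 78.29], [-112.23, 115.85], [-86.99, 84.42], [-180, 180]. Speed limits (degrees/s): [127.2, 127.2, 159.86, 180, 180, 180].

### API

Orientations are given as a 3x3 rotation matrix whose columns are the frame's x, y, z axes.
In Python, from bench import ctrl gives the robot as it stands. Calls block until the motion is done:
- ctrl.move_ptp(position, orientation): joint-space move of the TCP to a pose.
- ctrl.move_straight(position, max_speed=0.15, frame=None, threshold=None): straight line of the TCP; frame=None keeps the orientation; max_speed is the mean speed in m/s. With threshold (N) it stops when the force on the tool has changed by that much, and returns True; else False.
- ctrl.movej(angles): joint-space move.
- ctrl.let_go() and ctrl.grasp(force=None): open the fingers fully, or close them until they stop; force is the grip in N (None keeps the last).
- ctrl.dwell(seconds).
- ctrl.inverse_kinematics(position, orientation): joint angles nearest the present ones, or None.
- ctrl.get_obs(): the state.
- ctrl.grab_frame(name): name is "side" or "top" or "wrist"; returns a dict with "img" (420x560x3 uint8, red, green, blue), "range_z" (420x560 float32, m along the optical axis (not along the pixel's ray), 0 where there is no reading), "vertical_fov" (degrees; the focal length in pixels is half the picture's height over the tangent of half this angle, whatever the lens; pixels are square), "cx", "cy" (the principal point, pixels), "k1" (the pictures are not rectified: a ray, as slopes to the right and down, at radius r is drawn at 1 + k1 r^2 times it, then the intrinsics apply), "xyz" and "attitude" of the camera in the world; the wrist camera has in their place "mount" (4x4, takes a point from camera to tool coordinates, whose origin is the TCP and whose axes are the tool frame's). Camera axes: x right, y down, z forward; pixel columns grow to the right and rows downward; lengths in m; the calibration is good to about 2 mm. A picture is of the moment at which its call begins: read the wrist's pose just before it.
A pose or a line that the arm cannot do raises ctrl.Unreachable and nothing moves.
- ctrl.sign_off(): hands the job in, once; it reports no verdict.
The state is a dict: "t": time; "qpos": joint angles; "qd": joint speeds; "joint_torque": joint torques, N m; "position": TCP position; "tool_rot": TCP orientation; "contact_force": force on the tool from outside, world axes, zero at the start; "moment": the same for the moment, N m; "opening": opening from 0.0 (shut) to 1.0 (fully open).
Only numpy, scipy, OpenCV 4.12 (cv2) and the standard library are available. Lean on these libraries where they do the work, as an engineer would, in place of code of your own. Each camera call takes 0.05 s, during which the arm holds its last target. There are 200 camera calls.

### The job

The small sauce pot standing mouth down on the drainer mat between or beside the two coffee cups is fresh from the dishwasher and too hot to touch: pick up the kitchen tongs, close them on the pot, lift it off the mat and bring it over the drip pan. Finish while still holding it there in the closed tongs, still mouth down, with the pot over the middle of the pan and at least 10 cm above the counter so that it can drip off, touching nothing but the tongs. Never touch the pot with the gripper itself, and leave both cups and the bottle standing where they are.

Things in the scene. Friction and masses are not known exactly. Their poses are not given: they have to be found in the camera images.
- tongs: Steel spring tongs lying flat, two arms from a dark hinge block. Origin: the place to grip, midway between the arms near the balance point, on the underside. x along the tongs to the tips (tips at +115 mm, hinge pins -100, loop end -134), y across, z up. At rest 62 mm over the outsides at the origin and 77 mm inside between the tips (at x = 95 mm). 0.095 kg.
- tongs_tip (a point): Point midway between the tongs' tips where the item should sit: x = 95 mm, 10 mm above the underside. The tips close twice as fast as the grip place: squeezed to 54 mm over the outsides at the origin, the tongs can be carried and the tips still stand about 60 mm apart inside; at 42 mm the arms are parallel, 36 mm apart inside, the pot's width.
- tongs_left: The tongs' arm on their +y side: a steel channel with an upright outer face 20 mm high, its last 45 mm a black tip 6 mm thick, 22 mm high. Origin on its hinge pin (x = -100, y = +8 mm of the tongs, underside); its x axis runs along the arm to the tip. A spring holds it 0.10 rad outwards; squeezed at the tongs' origin it pushes back with 6 N (open) to 9 N (arms parallel).
- tongs_right: The tongs' arm on their -y side, the mirror image of the other. Origin on its hinge pin (x = -100, y = -8 mm of the tongs, underside); its x axis runs along the arm to the tip.
- pot: The small white porcelain sauce pot, mouth down, without a handle: straight wall of 36 mm diameter, 40 mm high in all, with a rim 42 mm in diameter over the lowest 7 mm. Stands on the mat in one of three places in a row. Origin: centre of its underside (the rim), z up. About 0.06 kg.
- mat: Flat black ribbed drainer mat, fixed, 120 mm (its x) by 320 mm (its y), 12 mm high. Origin: centre of its underside. The pot and the two cups stand on it in a row along its y, 100 mm apart, the middle place near its centre; the side towards its -x (towards the robot) is free, so the tongs can come along its +x.
- cup_a: White coffee cup, 62 mm across, 56 mm high, mouth up, with a handle on its far side; stands on the mat. Bystander. Origin: centre of its underside; the handle lies along its +y.
- cup_b: A second coffee cup like the first, on the mat. Bystander. Origin: centre of its underside; the handle lies along its +y.
- bottle: White cleaner bottle with a cap, 60 mm across, 170 mm high, standing beyond the mat and the pan. Bystander. Origin: centre of its underside.
- pan: Shallow open metal drip pan on the counter, fixed, 130 mm (its x) by 160 mm (its y), 30 mm high, walls 4 mm. Origin: centre of its underside.
- pan_center (a point): Centre of the drip pan's mouth, 30 mm above the counter.
Not all that is in view belongs to the job. What is meant by the pan is not green, and is the larger of those in its own colour. Several things have the shape of the pot; the one meant has the colours described above.

How it is judged (in metres and radians):
On the way, in this order (a step that is already met when the one before it is completed fails the run):
1. the tongs are in the gripper, off the counter, and the pot still stands on the mat (height (world z) of tongs above 0.008 m and contact force between the fingers and tongs above 0.5 N and height (world z) of pot below 0.02 m), for 0.1 s.
2. both arms of the tongs press on the pot (contact force between each of tongs_left, tongs_right and pot above 0.5 N and contact force between the fingers and tongs above 0.5 N), for 0.1 s.
3. the pot is lifted clear of the mat in the tongs (height (world z) of pot above 0.035 m and contact force between each of tongs_left, tongs_right and pot above 0.3 N), for 0.2 s.
At the end, for the whole second after the job is handed in: Pot held by both tongs arms, tongs in the gripper: pot underside 95+ mm and tongs 40+ mm above the counter, pot centre within 45 mm of the pan's centre seen from above, mouth down within 0.45 rad, still, both touching nothing else; cups and bottle upright, within 30 mm of their start (height (world z) of pot above 0.095 m and horizontal distance between pot and pan_center below 0.045 m and angle between pot's own z axis and vertical below 0.45 rad and linear speed of pot below 0.05 m/s and contact force between each of tongs_left, tongs_right and pot above 0.3 N and contact force between the fingers and tongs above 0.5 N and height (world z) of tongs above 0.04 m and contact force between each of the arm, the fingers, pan, mat, cup_a, cup_b, bottle and pot below 0.05 N and contact force between each of pan, mat, cup_a, cup_b, bottle and tongs below 0.05 N and distance of each of cup_a, cup_b, bottle from where it was at the start of the episode below 0.03 m and angle between each of cup_a, cup_b, bottle's own z axis and vertical below 0.2 rad); the arm keeps its last pose, push and grip.
It fails at once if the robot itself touches the hot pot (contact force between any of the fingers, the arm and pot above 0.3 N).
It fails at once if a cup or the bottle is pushed away or tipped (distance of any of cup_a, cup_b, bottle from where it was at the start of the episode above 0.03 m or angle between any of cup_a, cup_b, bottle's own z axis and vertical above 0.35 rad).
It also fails if it takes over 45 s, if anything falls off the work surface, if the arm or the gripper's body presses on something with over 40 N, if the wrist force passes 120 N, or if a joint passes its speed limit or range.

## Working session

There is one attempt and no reset: what is moved stays moved. The work goes in short steps, each a Python script; the robot and the scene stay as the last script left them, time stands still between calls to the robot, and variables do not carry over. Pictures are saved under pics/ and viewed, about 8 in all and at most 12, crops included, and the job is handed in when it is done.

```bash
mkdir -p pics; ls; cat > h.py <<'E'
import numpy as np, cv2
from bench import ctrl
def cloud(f, o=None):
    """world point for each pixel from depth"""
    h,w=f["range_z"].shape; F=h/2/np.tan(np.radians(f["vertical_fov"])/2)
    K=np.array([[F,0,f["cx"]],[0,F,f["cy"]],[0,0,1]])
    u,v=np.meshgrid(np.arange(w),np.arange(h))
    p=cv2.undistortPoints(np.stack([u,v],-1).reshape(-1,1,2).astype(float),K,np.array([f["k1"],0,0,0.]),None,None,).reshape(h,w,2)
    z=f["range_z"]; P=np.dstack([p[...,0]*z,p[...,1]*z,z])
    if "mount" in f:
        M=np.array(f["mount"]); P=P@M[:3,:3].T+M[:3,3]
        R=np.array(o["tool_rot"]); t=np.array(o["position"])
    else: R=np.array(f["attitude"]); t=np.array(f["xyz"])
    W=P@R.T+t; W[z<=0]=np.nan
    return W
E
python3 - <<'E'
from h import *
o=ctrl.get_obs(); print(o["t"],o["tool_rot"],ctrl.tcp_to_tips)
for n in("top","side"):
    f=ctrl.grab_frame(n); np.save(n+".npy",cloud(f)); cv2.imwrite(f"pics/{n}.png",f["img"][...,::-1])
    print(n,f["vertical_fov"],f["xyz"],np.isfinite(np.load(n+".npy")).mean())
E
```

```text
pics
0.0 [[ 3.58622422e-01 -9.33482643e-01 -3.35630376e-04]
 [-9.33481713e-01 -3.58622542e-01  1.32806103e-03]
 [-1.36008654e-03 -1.62967646e-04 -9.99999062e-01]] 0.011
top 47.89190438971589 [0.36661258 0.07866782 1.28989978] 0.9960586734693877
side 42.08366311340409 [0.39675781 0.82876343 0.94398833] 0.995829081632653
```

View pics/top.png

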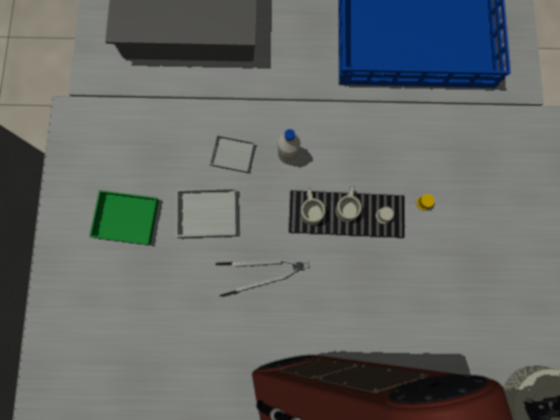

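View pics/side.png

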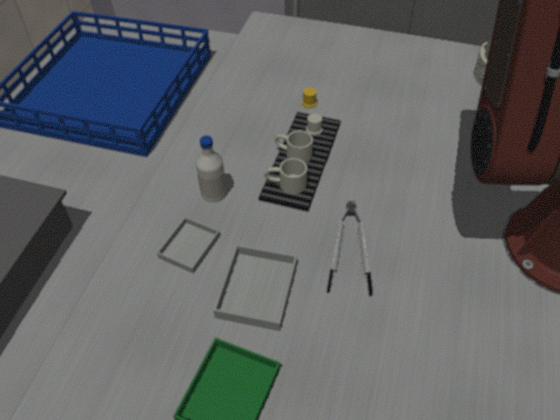

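The top view shows the mat spanning (290–405, 191–237), with the pot at (385,214) in its right-hand place. The cups are at (313,210) and (348,207), and the bottle at (289,148). The larger grey pan is at (208,214). The tongs have their hinge at (300,266) and tips at (218,264) and (222,294). The side view agrees with this.

```bash
python3 - <<'E'
from h import *
W=np.load("top.npy"); im=cv2.imread("pics/top.png")
def reg(x0,x1,y0,y1,zlo,zhi=1):
    s=np.zeros(W.shape[:2],bool); s[y0:y1,x0:x1]=1
    return W[s&(W[...,2]>zlo)&(W[...,2]<zhi)], s&(W[...,2]>zlo)&(W[...,2]<zhi)
print("counter z",np.nanmedian(W[300:340,100:200,2]))
for n,a in dict(pot=(372,398,203,226,.04),cupb=(335,362,196,222,.06),cupa=(300,327,197,226,.06),pan=(170,245,183,245,.02),bottle=(270,305,125,165,.1),mat=(283,412,185,243,.006,.02)).items():
    P,_=reg(*a); r=cv2.minAreaRect((P[:,:2]*1000).astype(np.float32))
    print(n,len(P),"med",np.median(P,0).round(4),"mid",((P.max(0)+P.min(0))/2).round(4),"rect",np.round(r[0],1),np.round(r[1],1),round(r[2],1))
P,m=reg(205,320,250,305,.006,.05)
print(len(P),P.min(0),P.max(0))
n,l,st,c=cv2.connectedComponentsWithStats(m.astype(np.uint8)); print(st)
for px in [(218,264),(222,294),(300,266),(308,266),(282,263),(282,283)]: print(px,W[px[1],px[0]].round(4))
big=cv2.resize(im[245:310,200:325],None,fx=6,fy=6,interpolation=cv2.INTER_CUBIC); cv2.imwrite("pics/t.png",big)
E
```

```text
counter z 6.916879154483802e-05
pot 151 med [ 0.6057 -0.2035  0.0509] mid [ 0.6071 -0.2039  0.0492] rect [ 607.2 -203.2] [33.6 34.7] 44.8
cupb 127 med [ 0.6171 -0.1029  0.067 ] mid [ 0.6195 -0.1021  0.0676] rect [ 619.5 -103. ] [59.6 60.9] 45.9
cupa 128 med [ 0.6122 -0.0052  0.0675] mid [ 0.6125 -0.0066  0.0669] rect [610.   -6.7] [60.7 60.7] 57.3
pan 422 med [0.6086 0.2882 0.0292] mid [0.6061 0.2821 0.0292] rect [606.9 281.9] [131.9 160.4] 3.5
bottle 414 med [0.773  0.0604 0.1219] mid [0.7783 0.0603 0.138 ] rect [778.   60.4] [55.9 52.6] 88.3
mat 4091 med [ 0.6075 -0.1078  0.0121] mid [ 0.614  -0.1122  0.013 ] rect [ 614.6 -111.9] [160.4 338.2] 1.1
642 [ 0.36422865 -0.02359087  0.00602868] [0.51037738 0.27359355 0.02746047]
[[     0      0    560    420 234558]
 [   257    251      1      1      1]
 [   308    250      1      1      1]
 [   216    252      1      1      1]
 [   253    253      1      1      1]
 [   278    254      1      1      1]
 [   287    255      1      1      1]
 [   298    257      1      2      2]
 [   224    258      1      1      1]
 [   227    259      1 
[... 1235 characters left out ...]
 238    294      1      1      1]
 [   279    294      1      1      1]
 [   309    294      1      1      1]
 [   214    297      1      1      1]
 [   237    296      1      1      1]
 [   246    296      1      1      1]
 [   227    299      1      1      1]
 [   248    300      1      1      1]
 [   212    302      1      1      1]
 [   235    302      1      1      1]
 [   245    302      1      1      1]
 [   300    303      1      1      1]
 [   263    304      1      1      1]]
(218, 264) [0.4669 0.2422 0.0197]
(222, 294) [0.3882 0.2279 0.0215]
(300, 266) [0.4656 0.0229 0.0194]
(308, 266) [0.4664 0.0011 0.014 ]
(282, 263) [ 0.4744  0.071  -0.0006]
(282, 283) [ 0.4206  0.0701 -0.0012]
```

View pics/t.png

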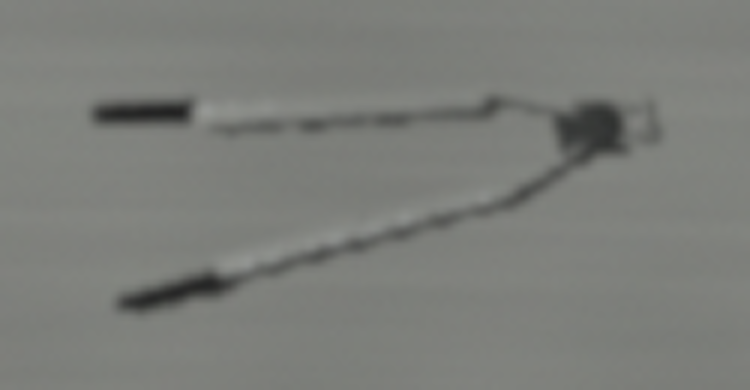

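```bash
python3 - <<'E'
from h import *
t=np.array([-.0375,.215]);t/=np.linalg.norm(t)
p=np.array([.465,.025])+.06*t
ctrl.move_ptp([p[0],p[1],.25],down((t[1],-t[0])))
o=ctrl.get_obs(); f=ctrl.grab_frame("wrist"); W=cloud(f,o); np.save("w1.npy",W)
cv2.imwrite("pics/w1.png",f["img"][...,::-1]); print(o["t"],o["qpos"],o["opening"],np.array(f["mount"]).round(3))
m=(W[...,2]>.01)&(W[...,2]<.04); m=cv2.morphologyEx(m.astype(np.uint8),cv2.MORPH_OPEN,np.ones((2,2)))
n,l,st,c=cv2.connectedComponentsWithStats(m)
for i in range(1,n):
    if st[i,4]>150: P=W[l==i]; print(st[i],np.nanmedian(P,0).round(4),np.nanmin(P,0).round(4),np.nanmax(P,0).round(4))
E
```

```text
2.3583 [ 1.33541964e+00  9.59163226e+00 -1.68682537e+01  6.35367774e+01
 -8.84669322e-03  8.15139074e+01] 0.9997684805730447 [[ 1.     0.    -0.    -0.   ]
 [-0.     0.963  0.27  -0.068]
 [ 0.    -0.27   0.963 -0.132]
 [ 0.     0.     0.     1.   ]]
[ 371    0  157  122 3527] [0.667  0.2497 0.0254] [ 0.5411  0.1952 -0.0018] [0.6987 0.333  0.0329]
[ 235   45   84  207 2847] [0.4673 0.1358 0.0203] [ 0.3836 -0.0083 -0.0017] [0.4869 0.253  0.0253]
[ 509   68   51  108 1001] [0.7388 0.2058 0.0172] [0.7255 0.1577 0.0015] [0.7996 0.2716 0.0229]
[  0 169  12  83 711] [ 0.1173 -0.0065  0.0128] [ 0.104  -0.0668  0.0054] [0.1245 0.0468 0.0158]
[ 317  224  120  140 6436] [ 0.5909 -0.0013  0.0126] [ 0.4642 -0.1615 -0.002 ] [0.6926 0.1022 0.3179]
[494 228  49  46 846] [0.7575 0.0663 0.0289] [ 7.521e-01  1.730e-02 -7.000e-04] [0.8008 0.0877 0.044 ]
```

View pics/w1.png

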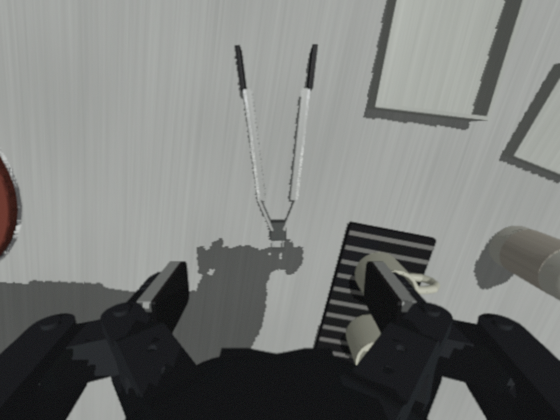

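The wrist view shows the tongs' tips at (238,45) and (315,45), the channel starts at (260,198) and (294,198), and the hinge block at (278,230).

```bash
python3 - <<'E'
from h import *
W=np.load("w1.npy")
m=(W[...,2]>.01)&(W[...,2]<.04); m=cv2.morphologyEx(m.astype(np.uint8),cv2.MORPH_OPEN,np.ones((2,2)))
m[:, :225]=0; m[:,330:]=0; m[255:]=0
v,u=np.nonzero(m)
def arm(s,c):
    k=(v>48)&(v<195)&s(u); P=W[v[k],u[k]]; P=P[(P[:,2]>.014)&(P[:,2]<.027)][:,:2]
    L=cv2.fitLine(P.astype(np.float32),cv2.DIST_HUBER,0,1e-4,1e-4).ravel(); return L
a=arm(lambda u:u<277,0); b=arm(lambda u:u>=277,0)
da=a[:2]*np.sign(a[1]); db=b[:2]*np.sign(b[1]); t=da+db; t/=np.linalg.norm(t)
n=np.array([-t[1],t[0]])
print("angle between",np.degrees(np.arccos(da@db)),"t",t)
mid=(a[2:]+b[2:])/2
# centre line: mean of both arms' lateral offset, at same along coordinate
s0=mid@t; la=a[2:]+da*(s0-a[2:]@t)/(da@t); lb=b[2:]+db*(s0-b[2:]@t)/(db@t)
c=(la+lb)/2; print("c",c,"width there",np.linalg.norm(la-lb))
k=slice(None);P=W[v,u][:,:2]; 
s=(P-c)@t; lat=(P-c)@n
for lo in np.arange(-.16,.14,.01):
    q=(s>=lo)&(s<lo+.01)
    if q.sum()>3: print(round(lo+.005,3),q.sum(),np.percentile(lat[q],[2,98]).round(4))
print(np.percentile(s,[.3,99.7]))
np.save("tongs.npy",np.r_[c,t])
E
```

```text
angle between 15.190502 t [-0.1883702  0.9820981]
c [0.4432693  0.15602088] width there 0.060993496
-0.155 62 [-0.0083  0.0083]
-0.145 54 [-0.0111  0.0094]
-0.135 117 [-0.0112  0.0104]
-0.125 132 [-0.0139  0.0102]
-0.115 90 [-0.0184  0.015 ]
-0.105 56 [-0.0235  0.0186]
-0.095 65 [-0.0261  0.0232]
-0.085 98 [-0.0274  0.0245]
-0.075 112 [-0.0286  0.0252]
-0.065 120 [-0.0299  0.0268]
-0.055 120 [-0.0306  0.0277]
-0.045 126 [-0.0312  0.0288]
-0.035 123 [-0.0323  0.0298]
-0.025 134 [-0.0335  0.0305]
-0.015 125 [-0.0347  0.0314]
-0.005 135 [-0.0358  0.0323]
0.005 141 [-0.0369  0.033 ]
0.015 138 [-0.038  0.034]
0.025 153 [-0.039   0.0354]
0.035 147 [-0.0401  0.0363]
0.045 134 [-0.0447  0.041 ]
0.055 119 [-0.0458  0.0419]
0.065 128 [-0.0468  0.0431]
0.075 131 [-0.0477  0.0438]
0.085 59 [-0.0487  0.0446]
[nan nan]
```

```bash
cat >> h.py <<'E'
def tongs_profile(name,o=None):
    """wrist view: points of held tongs in tool coordinates"""
    o=ctrl.get_obs(); f=ctrl.grab_frame("wrist"); W=cloud(f,o); cv2.imwrite(f"pics/{name}.png",f["img"][...,::-1])
    T=(W-np.array(o["position"]))@np.array(o["tool_rot"]); np.save(name+".npy",T); np.save(name+"_W.npy",W)
    return o,f,T,W
E
python3 - <<'E'
from h import *
r=np.load("tongs.npy"); c,t=r[:2],r[2:]; n=np.array([-t[1],t[0]])
p=c-.0015*n-.1025*t
ctrl.move_straight([p[0],p[1],.06],frame=down((t[1],-t[0])))
hit=ctrl.move_straight([p[0],p[1],.014],max_speed=.06,threshold=6)
print(hit,ctrl.get_obs()["position"])
ctrl.grasp(20); o=ctrl.get_obs(); print(o["t"],o["opening"],o["contact_force"])
o,f,T,W=tongs_profile("g1")
E
```

```text
False [0.46425979 0.05562438 0.01416286]
5.2167 0.5171156924801777 [-1.16406883 -0.32864949  7.60174775]
```

View pics/g1.png

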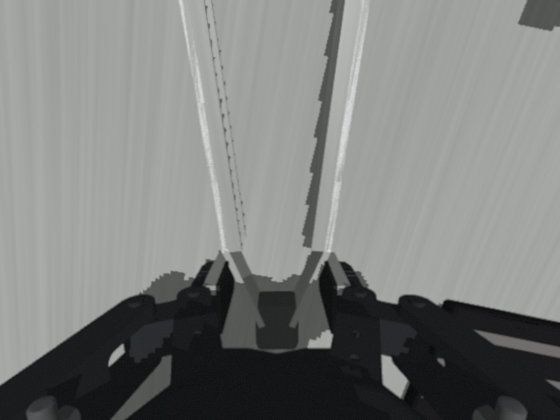

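The 20 N grip stalls against the spring: the arms at (225,248) and (330,248) still splay, so the tongs are only partly squeezed. I'll lift and measure the tip gap.

```bash
cat >> h.py <<'E'
def arms(T,zr=(-.03,.03)):
    """arms in tool frame: lateral extents per slice along tool -/+y"""
    m=np.isfinite(T[...,0])&(np.abs(T[...,0])<.06)&(T[...,2]>zr[0])&(T[...,2]<zr[1])
    P=T[m]
    for lo in np.arange(.03,.19,.02):
        for sg in(1,-1):
            q=P[(sg*P[:,1]>=lo)&(sg*P[:,1]<lo+.01)]
            if len(q)>10:
                L=q[q[:,0]<0];R=q[q[:,0]>=0]
                print(sg*round(lo+.005,3),len(q),*[ (np.percentile(s[:,0],[3,50,97]).round(4),np.percentile(s[:,2],[5,50]).round(4)) if len(s)>5 else None for s in(L,R)])
E
python3 - <<'E'
from h import *
o=ctrl.get_obs();p=np.array(o["position"])
ctrl.move_straight([p[0],p[1],.10],max_speed=.08)
o=ctrl.get_obs(); print(o["t"],o["opening"],o["contact_force"],o["moment"])
o,f,T,W=tongs_profile("g2"); arms(T)
E
```

```text
6.4917 0.48951277845593405 [ 0.09221519 -0.23549312 -0.52894781] [-0.03068972 -0.02975847  0.04932278]
0.035 611 (array([-0.0105, -0.0049, -0.0004]), array([-0.008 , -0.0069])) (array([0.0001, 0.0051, 0.0107]), array([-0.0078, -0.0069]))
-0.035 1083 (array([-0.0248, -0.0197, -0.0161]), array([-0.0047, -0.0035])) (array([0.0155, 0.019 , 0.0242]), array([-0.0047, -0.0035]))
-0.055 1194 (array([-0.0262, -0.021 , -0.0175]), array([-0.0033, -0.0022])) (array([0.0167, 0.0201, 0.0253]), array([-0.0033, -0.0022]))
-0.075 1326 (array([-0.028 , -0.0227, -0.019 ]), array([-0.0021, -0.001 ])) (array([0.0179, 0.0213, 0.0264]), array([-0.0021, -0.0008]))
-0.095 1460 (array([-0.0294, -0.0242, -0.0207]), array([-0.0008,  0.0004])) (array([0.0189, 0.0224, 0.0276]), array([-0.0008,  0.0005]))
-0.115 1242 (array([-0.0306, -0.025 , -0.0221]), array([0.0004, 0.0018])) (array([0.02  , 0.0231, 0.0285]), array([0.0005, 0.0018]))
```

View pics/g2.png

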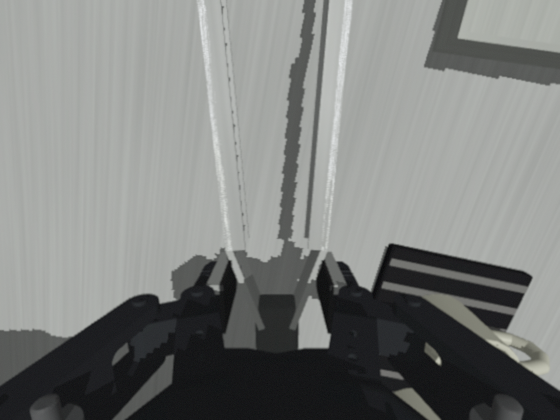

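The tongs hang at 54 mm over the origin. The arms splay about 0.063 rad, so the tip gap is about 60 mm. They are pitched 0.065 rad tip-down, which I'll level out. Next I carry them to a staging point in front of the pot and check the tips there.

```bash
python3 - <<'E'
from h import *
a=.066; Rx=np.array([[1,0,0],[0,np.cos(a),-np.sin(a)],[0,np.sin(a),np.cos(a)]])
R=down((0,-1))@Rx
o=ctrl.get_obs();p=np.array(o["position"])
ctrl.move_straight([p[0],p[1],.19],max_speed=.12)
ctrl.move_straight([.34,-.205,.19],max_speed=.10,frame=R)
ctrl.move_straight([.34,-.205,.07],max_speed=.10)
o=ctrl.get_obs(); print(o["t"],o["opening"],o["contact_force"],o["qpos"])
f=ctrl.grab_frame("top"); W=cloud(f); np.save("top2.npy",W); cv2.imwrite("pics/top2.png",f["img"][...,::-1])
f2=ctrl.grab_frame("side"); V=cloud(f2); np.save("side2.npy",V); cv2.imwrite("pics/side2.png",f2["img"][...,::-1])
o,_,T,WW=tongs_profile("g3"); arms(T)
for n,X in(("top",W),("side",V),("wrist",WW)):
    m=(X[...,0]>.40)&(X[...,0]<.56)&(abs(X[...,1]+.205)<.06)&(X[...,2]>.035)&(X[...,2]<.11); P=X[m]
    for lo in np.arange(.40,.56,.02):
        q=P[(P[:,0]>=lo)&(P[:,0]<lo+.02)]
        if len(q)>4: 
            L=q[q[:,1]>-.205];S=q[q[:,1]<=-.205]
            print(n,round(lo,2),len(q),[(np.median(s,0).round(4),s[:,0].max().round(4)) for s in(L,S) if len(s)>2])
side=cv2.imread("pics/side2.png")[60:260,220:440]; tp=cv2.imread("pics/top2.png")[180:330,320:460]
s=cv2.resize(side,(440,400)); t=cv2.resize(tp,(350,400)); cv2.imwrite("pics/c2.png",np.hstack([s,t]))
E
```

```text
11.825 0.4859822693450187 [-0.73507217 -0.51001031 -1.2370359 ] [-43.77097816  12.45350519 -45.21416037  29.55552834   2.61598417
 136.28906595]
0.035 592 (array([-0.0097, -0.0045, -0.    ]), array([-0.0081, -0.0071])) (array([0.0005, 0.0055, 0.0116]), array([-0.0081, -0.0072]))
-0.035 1079 (array([-0.0239, -0.0185, -0.0152]), array([-0.0046, -0.0036])) (array([0.0164, 0.0198, 0.025 ]), array([-0.0046, -0.0035]))
-0.055 1178 (array([-0.0253, -0.0201, -0.0166]), array([-0.0035, -0.0022])) (array([0.0176, 0.021 , 0.0261]), array([-0.0034, -0.0022]))
-0.075 1327 (array([-0.0271, -0.0218, -0.0181]), array([-0.0021, -0.0008])) (array([0.0188, 0.0222, 0.0273]), array([-0.0021, -0.0009]))
-0.095 1462 (array([-0.0284, -0.0232, -0.0198]), array([-0.0007,  0.0005])) (array([0.0198, 0.0232, 0.0284]), array([-0.0007,  0.0006]))
-0.115 1285 (array([-0.0296, -0.024 , -0.0211]), array([0.0004, 0.0019])) (array([0.0209, 0.0239, 0.0293]), array([0.0006, 0.0018]))
top 0.4 87 [(array([ 0.4118, -0.1786,  0.0744]), np.float64(0.4195)), (array([ 0.41  , -0.224 ,  0.0733]), np.float64(0.4184))]
top 0.42 85
[... 1495 characters left out ...]
[ 0.5101, -0.2338,  0.0682]), np.float64(0.5196))]
side 0.52 62 [(array([ 0.5243, -0.1662,  0.0679]), np.float64(0.5289)), (array([ 0.5249, -0.2355,  0.0676]), np.float64(0.5299))]
wrist 0.4 2576 [(array([ 0.4103, -0.1839,  0.0763]), np.float64(0.42)), (array([ 0.4102, -0.2272,  0.0763]), np.float64(0.42))]
wrist 0.42 2835 [(array([ 0.4303, -0.1824,  0.0762]), np.float64(0.44)), (array([ 0.4303, -0.2283,  0.0763]), np.float64(0.44))]
wrist 0.44 2812 [(array([ 0.4493, -0.1812,  0.0762]), np.float64(0.4599)), (array([ 0.4492, -0.2292,  0.0763]), np.float64(0.46))]
wrist 0.46 162 [(array([ 0.4628, -0.1826,  0.0579]), np.float64(0.4662)), (array([ 0.4629, -0.2276,  0.0581]), np.float64(0.4663))]
```

View pics/c2.png

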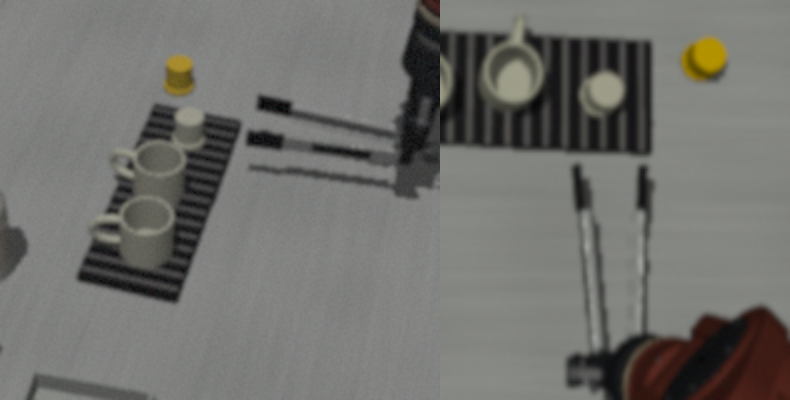

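The tips sit at x≈0.5285 (TCP +0.1885), centred at y≈-0.200, with the underside about 15 mm below the TCP. The picture shows them level and straddling the pot's line, with the cups clear. I'll correct y by -3.5 mm, go in and squeeze.

```bash
python3 - <<'E'
from h import *
ctrl.move_straight([.34,-.2085,.040],max_speed=.08)
hit=ctrl.move_straight([.4385,-.2085,.040],max_speed=.06,threshold=5)
o=ctrl.get_obs(); print(hit,o["t"],o["position"],o["opening"],o["contact_force"])
f=ctrl.grab_frame("side"); a=f["img"][60:210,260:460,::-1].copy()
ctrl.grasp(60); o=ctrl.get_obs(); print(o["t"],o["opening"],o["contact_force"])
f=ctrl.grab_frame("side"); b=f["img"][60:210,260:460,::-1]
cv2.imwrite("pics/c3.png",cv2.resize(np.hstack([a,b]),(800,300)))
E
```

```text
False 14.2917 [ 0.43820811 -0.20848349  0.03999461] 0.4878612626277693 [ 0.65495034  1.6894001  -0.1818447 ]
14.5583 0.4115708940132461 [-0.27788848  0.51854735 -1.05246821]
```

View pics/c3.png

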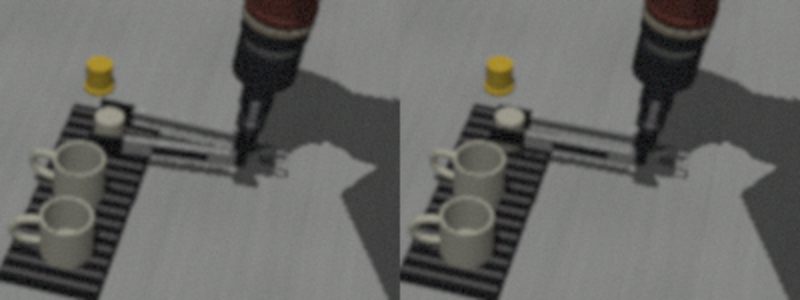

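The tongs have closed on the pot: the left crop shows them straddling it, the right one shows both black tips on it. I'll firm up the grip and lift.

```bash
python3 - <<'E'
from h import *
ctrl.grasp(90); 
ctrl.move_straight([.4385,-.2085,.08],max_speed=.05)
ctrl.dwell(.3)
o=ctrl.get_obs(); print(o["t"],o["opening"],o["contact_force"],o["moment"])
f=ctrl.grab_frame("side"); W=cloud(f); cv2.imwrite("pics/c4.png",cv2.resize(f["img"][60:210,260:460,::-1],(600,450)))
P=W[(abs(W[...,0]-.607)<.035)&(abs(W[...,1]+.205)<.04)&(W[...,2]>.03)]
print(len(P),P.min(0),P.max(0))
E
```

```text
16.075 0.39008630479884204 [-0.46675655  0.04741077 -1.54244322] [-0.0158066   0.29601451  0.0570698 ]
469 [ 0.57218749 -0.23152076  0.04661089] [ 0.62858142 -0.17652122  0.09144896]
```

View pics/c4.png

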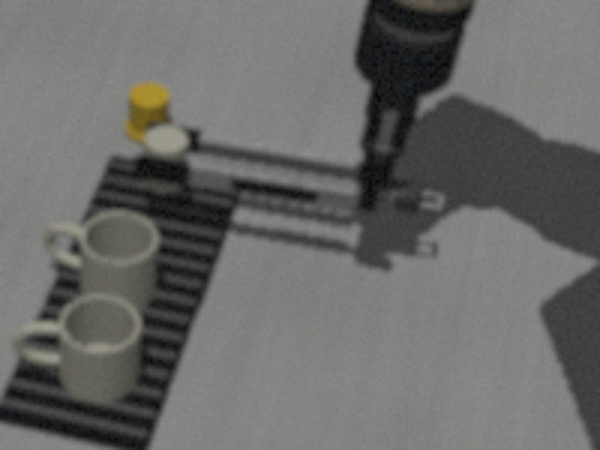

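```bash
python3 - <<'E'
from h import *
a=.066; Rx=np.array([[1,0,0],[0,np.cos(a),-np.sin(a)],[0,np.sin(a),np.cos(a)]])
ctrl.move_straight([.4385,-.2085,.21],max_speed=.08)
d=np.array([np.cos(np.radians(80)),np.sin(np.radians(80))]); l=np.array([-d[1],d[0]])
p=np.array([.607,.282])-.1685*d-.005*l; R=down((d[1],-d[0]))@Rx
ctrl.move_straight([p[0],p[1],.21],max_speed=.08,frame=R)
ctrl.move_straight([p[0],p[1],.165],max_speed=.06)
ctrl.dwell(.5)
o=ctrl.get_obs(); print(o["t"],o["opening"],o["contact_force"],o["qpos"])
ims=[]
for n in("top","side"):
    f=ctrl.grab_frame(n); W=cloud(f); im=f["img"][...,::-1]
    m=(abs(W[...,0]-.607)<.05)&(abs(W[...,1]-.282)<.05)&(W[...,2]>.09); P=W[m]
    T=P[P[:,2]>P[:,2].max()-.006]; print(n,len(P),P.min(0).round(3),P.max(0).round(3),"top face",T.mean(0).round(4))
    v,u=np.nonzero(m); cy,cx=int(v.mean()),int(u.mean())
    ims.append(cv2.resize(im[max(cy-90,0):cy+90,max(cx-75,0):cx+125],(400,360)))
cv2.imwrite("pics/c5.png",np.hstack(ims))
E
```

```text
23.8833 0.3876406707452883 [ 0.49101509 -0.21872133 -1.20510948] [  2.16794889  26.10138566  -6.76386086  56.33151052   3.69683098
 102.19319052]
top 489 [0.579 0.232 0.135] [0.636 0.309 0.18 ] top face [0.6098 0.285  0.1753]
side 969 [0.581 0.232 0.132] [0.639 0.309 0.177] top face [0.6112 0.2838 0.1739]
```

View pics/c5.png

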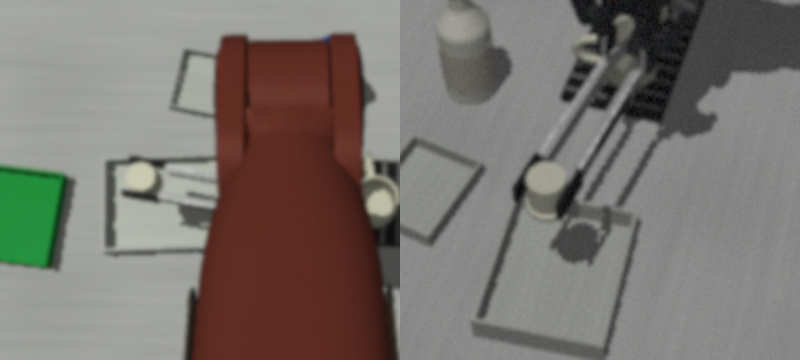

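The pot is mouth down between the black tips, with its top face at (0.610, 0.285, 0.175). That puts it about 4 mm from the pan centre with its underside at about 0.135 m, and nothing else touches it.

```bash
python3 - <<'E'
from h import *
ctrl.sign_off(); o=ctrl.get_obs(); print(o["t"],o["opening"],o["contact_force"])
E
```

```text
the job is handed in; nothing more can be done
the job is handed in; nothing more can be done
```

The job is handed in: the pot is held mouth down in the closed tongs over the drip pan. No verdict was reported.

**What I did:** I gripped the tongs close to the hinge at 20 N, so their spring kept the tips about 60 mm apart. I carried them level, straddled the pot on the mat, closed on it at 60 N and then 90 N, and lifted it. I then swung it over the pan.

**Last checks, by depth camera at t ≈ 24 s of the 45 s allowed:**
- **Position:** the two views put the pot's centre 3 to 5 mm from the pan's centre.
- **Height:** the pot's underside was about 0.135 m above the counter, taking its 40 mm height off the measured top face. The pot was visibly upright.
- **Grip:** the gripper opening was steady at 0.39.
- **Contact:** the tool force was only about 1.2 N, roughly the weight of the tongs and pot, so nothing else seemed to be touched.

**Not checked:** I did not measure the cups and bottle again at the end. The paths kept clear of them, and what the last pictures showed of them looked undisturbed. After hand-in the robot's state could no longer be read.

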